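Put the sewing notions away in their trays

ROBOT

A 7-joint arm with a two-finger parallel gripper is mounted at the origin on the work surface. World frame = base frame: x ahead of the robot, y to its left, z up, the work surface at z = 0. Lengths are in m, angles in rad, forces in N, time in s.
With the tool pointing down it reaches from about 0.4 to 0.85 m from the base axis. Payload 10.4 kg.
Tool frame: the origin (TCP) lies at the very end of the fingers, on their centre line; the grasp point (between the pads) lies 19 mm behind it; z points along the fingers, y is the direction in which the jaws open and shut (so a half turn about z gives the same grasp; the last joint's range is limited). The gripper opens to 87 mm and grips with 3 to 60 N. Pads are 19 mm wide; open, the fingers measure 117 mm over their backs; the gripper's body (75 mm by 190 mm) begins 51 mm behind the grasp point.
Start: joints at [-1.222, 0.332, -0.065, 1.46, 0.022, 1.35, -0.088], TCP at [0.227, 0.582, 0.223] pointing down, gripper open.
Joint ranges: [-2.6, 2.6], [-0.5, 2.12], [-1.47, 1.34], [0.16, 2.42], [-1.27, 4.41], [0.06, 2.06], [-2.6, 2.6]. Speed limits (rad/s): [2.22, 2.22, 2.79, 2.79, 3.14, 3.14, 3.14].

INTERFACE

Orientations are given as a unit quaternion [x, y, z, w].
In Python, from bench import read_state, imaging, r gives the robot as it stands. The module is installed in compiled form; this text tells all that it offers.
- The arm moves only by the tool move_arm, never from a script. Its argument "series" is a list of rows, each a list of 4 numbers: the shift along the tool's x, y, z in m, then the turn about the tool's z in rad. In form: [[x, y, z, roll], ...]. A call has 1 to 20 rows; each row is the pose to reach, as a shift and turn from the pose commanded when the call began, along the tool's axes at that moment; what a row does not reach only later rows make up. A row lasts 1/10 s, in which the tool goes at most 50 mm and 8.59 degrees, less where a joint would pass 70% of its speed; a pose out of reach is approached as far as the arm can. A call with a gripper value outside its range is refused whole. "claw" is the gripper's target within -1 to 1 (fully open at 1, half-way at 0, shut at -1), set as the call begins (left out, the last holds). The fingers move at their own pace and stop on an object; "newtons" is the grip in N (left out, the last holds). Time passes only in rows, so rows that repeat a pose let the fingers close. It gives the time, the measured TCP pose, the force and the opening at its end, in the units of the state.
- read_state(): the state, without advancing time (a new reading comes with each control period).
- imaging.camera(name): name is "side" or "top"; returns (picture, depth): 480x640x3 uint8, red, green, blue; 480x640 float32, m along the optical axis (not along the pixel's ray), 0 where there is no reading.
- imaging.get_calibration(name): a dict with "camera_matrix" (3x3 intrinsics, pixels), "k1" (the pictures are not rectified: a ray, as slopes to the right and down, at radius r is drawn at 1 + k1 r^2 times it, then the intrinsics apply), "R" (3x3) and "t" (3): a world point X has camera coordinates R X + t. Camera axes: x right, y down, z forward; pixel columns grow to the right and rows downward; lengths in m; the calibration is good to about 2 mm. A picture is of the moment at which its call begins. get_calibration takes no time and is no camera call.
- r.close_job(): hands the job in, once; it reports no verdict.
The state is a dict: "time": time; "joint_positions": joint angles; "joint_vel": joint speeds; "joint_torque": joint torques, N m; "ee_pos": TCP position; "eef_rot": TCP orientation; "ft_force": force on the tool from outside, world axes, zero at the start; "torque": the same for the moment, N m; "width": finger opening in m.
Only numpy, scipy, OpenCV 4.12 (cv2) and the standard library are available. Lean on these libraries where they do the work, as an engineer would, in place of code of your own. Each camera call takes 0.05 s, during which the arm holds its last target.

TASK

Tidy the sewing table: stand the two wooden spools upright in the two-bay plywood box, one in each bay, lay the two knobbed steel pattern weights flat side by side in the round metal dish, and lay the wooden press block flat, lengthways, in the long white tray. Leave the small white jar and the black pin tin standing where they are.

Things in the scene. Friction and masses are not known exactly. Their poses are not given: they have to be found in the camera images.
- spool_a_center (a point): Empty wooden thread spool standing upright, loose: 40 mm in diameter at its two end flanges (each 14 mm thick), 35 mm at the waist, 54 mm tall; about 45 g. Point at its centre, 27 mm above its underside; z is its axis.
- spool_b_center (a point): Empty wooden thread spool standing upright, loose: 40 mm in diameter at its two end flanges (each 14 mm thick), 35 mm at the waist, 54 mm tall; about 45 g. Point at its centre, 27 mm above its underside; z is its axis. Same as the other spool.
- weight_a_center (a point): Steel pattern weight, loose: a disc 44 mm in diameter and 18 mm thick with a dark upright knob 16 mm in diameter rising 28 mm from its middle (46 mm tall in all), to be picked up by the knob; about 220 g. Point on its axis, 23 mm above its underside, which is 5 mm above the top of the disc; z is its axis, up.
- weight_b_center (a point): Steel pattern weight, loose: a disc 44 mm in diameter and 18 mm thick with a dark upright knob 16 mm in diameter rising 28 mm from its middle (46 mm tall in all), to be picked up by the knob; about 220 g. Point on its axis, 23 mm above its underside, which is 5 mm above the top of the disc; z is its axis, up. Same as the other weight.
- press_block_center (a point): Pale hardwood seam press block lying flat, loose: 110 mm long (x) by 36 mm wide (y) by 34 mm tall (z); about 140 g. Point at its centre, 17 mm above its underside.
- spool_box: Plywood open box, fixed to the table: 98 mm (x) by 192 mm (y) outside, 25 mm high, walls and floor 4 mm thick, a wall across its middle making two bays 90 mm by 90 mm inside, centred 47 mm either side of the middle along y. Origin at the centre of its underside on the table, z up.
- weight_dish: Round shallow metal dish, fixed to the table: 150 mm outside diameter, 142 mm inside, 20 mm high, floor 4 mm thick, no divider; big enough for two weights side by side. Origin at the centre of its underside on the table, z up.
- block_tray: Long white plastic tray without divider, fixed to the table: 98 mm (x) by 158 mm (y, the long way) outside, 90 mm by 150 mm inside, 18 mm high, walls and floor 4 mm thick. Origin at the centre of its underside on the table, z up.
- small_jar_center (a point): Bystander, to be left alone: small loose white china jar with a steel lid, 50 mm in diameter, 58 mm tall. Point at its centre, 29 mm up.
- pin_tin_center (a point): Bystander, to be left alone: loose black pin tin, 50 mm (x) by 36 mm (y) by 30 mm tall. Point at its centre, 15 mm up.
Things that resemble listed ones, but are neither listed nor needed, are in the scene too. Leave any green look-alike of the part that bears spool_b_center alone. Leave any purple look-alike of the part that bears press_block_center alone.

How it is judged:
At the end, for the whole second after the job is handed in: A spool upright (7 deg) on the floor of each bay, within 30 mm of its middle; both weights flat (7 deg) on the dish floor; press block flat on the tray floor, within 40 mm across and 50 mm along of its middle, within 30 deg of lengthways; all released and at rest (((x of spool_a_center in the frame of spool_box between -0.03 and 0.03 m and y of spool_a_center in the frame of spool_box between 0.018 and 0.076 m and z of spool_a_center in the frame of spool_box between 0.026 and 0.037 m and angle between the z axis of each of spool_a_center, spool_b_center and the z axis of spool_box, either way round below 0.12 rad and x of spool_b_center in the frame of spool_box between -0.03 and 0.03 m and y of spool_b_center in the frame of spool_box between -0.076 and -0.018 m and z of spool_b_center in the frame of spool_box between 0.026 and 0.037 m) or (x of spool_a_center in the frame of spool_box between -0.03 and 0.03 m and y of spool_a_center in the frame of spool_box between -0.076 and -0.018 m and z of spool_a_center in the frame of spool_box between 0.026 and 0.037 m and angle between the z axis of each of spool_a_center, spool_b_center and the z axis of spool_box, either way round below 0.12 rad and x of spool_b_center in the frame of spool_box between -0.03 and 0.03 m and y of spool_b_center in the frame of spool_box between 0.018 and 0.076 m and z of spool_b_center in the frame of spool_box between 0.026 and 0.037 m)) and horizontal distance between each of weight_a_center, weight_b_center and weight_dish below 0.054 m and z of weight_a_center in the frame of weight_dish between 0.022 and 0.033 m and angle between each of weight_a_center, weight_b_center's own z axis and vertical below 0.12 rad and z of weight_b_center in the frame of weight_dish between 0.022 and 0.033 m and x of press_block_center in the frame of block_tray between -0.04 and 0.04 m and y of press_block_center in the frame of block_tray between -0.05 and 0.05 m and z of press_block_center in the frame of block_tray between 0.016 and 0.027 m and angle between the z axis of press_block_center and the z axis of block_tray, either way round below 0.12 rad and linear speed of each of spool_a, spool_b, weight_a, weight_b, press_block below 0.02 m/s and angle between the x axis of press_block_center and the y axis of block_tray, either way round below 0.52 rad); the robot touches nothing.
It fails at once if the small jar was pushed more than 20 mm or tipped (distance of small_jar_center from where it was at the start of the episode above 0.02 m or angle between small_jar_center's own z axis and vertical above 0.3 rad).
It fails at once if the pin tin was pushed more than 20 mm or tipped (distance of pin_tin_center from where it was at the start of the episode above 0.02 m or angle between pin_tin_center's own z axis and vertical above 0.3 rad).
It also fails if it takes over 125 s, if anything falls off the work surface, if the arm or the gripper's body presses on something with over 40 N, if the wrist force passes 120 N, or if a joint passes its speed limit or range.

## Working session

There is one attempt and no reset: what is moved stays moved. The work goes in short steps, Python scripts to look and compute and a tool call to move; the robot and the scene stay as the last step left them, time stands still between calls to the robot, and variables do not carry over. Pictures are saved under pics/ and viewed, and the job is handed in when it is done.

Besides the shell and the picture viewer there is one more tool, called after "Call:" as name([rows], argument=value, ...), one row to a line, values as JSON. move_arm: Moves the arm, as the interface text tells. Its arguments: {"type":"object","properties":{"series":{"type":"array","items":{"type":"array","items":{"type":"number"}}},"claw":{"type":"number"},"newtons":{"type":"number"}},"required":["series"]}

```bash
mkdir -p pics; cat > h.py <<'E'
import numpy as np, cv2
from bench import read_state, imaging, r
def shot(name,fn):
    p,d=imaging.camera(name); cv2.imwrite('pics/'+fn+'.png',p[:,:,::-1]); np.savez('pics/'+fn+'.npz',p=p,d=d); return p,d
def world(name,d,uv=None):
    c=imaging.get_calibration(name);K=np.array(c['camera_matrix']);R=np.array(c['R']);t=np.array(c['t'])
    v,u=np.mgrid[0:480,0:640].astype(float)
    pts=np.stack([u,v],-1).reshape(-1,1,2)
    n=cv2.undistortPoints(pts,K,np.array([c['k1'],0,0,0,0.])).reshape(-1,2)
    z=d.reshape(-1); C=np.c_[n*z[:,None],z]
    return ((C-t)@R).reshape(480,640,3)
E
python3 - <<'E'
from h import *
s=read_state(); print({k:np.round(v,3) for k,v in s.items()})
for n in('top','side'):
    p,d=shot(n,n+'0'); W=world(n,d); print(n,imaging.get_calibration(n))
E
```

```text
{'time': np.float64(0.0), 'joint_positions': array([-1.222,  0.333, -0.065,  1.461,  0.022,  1.35 , -0.089]), 'joint_vel': array([-0.003,  0.001,  0.001,  0.001,  0.   ,  0.002, -0.   ]), 'joint_torque': array([ 1.0000e-03, -6.2324e+01,  2.5000e-02, -3.8991e+01, -6.1000e-02,
        4.0000e-02,  0.0000e+00]), 'ee_pos': array([0.227, 0.582, 0.222]), 'eef_rot': array([ 0.185,  0.983, -0.001, -0.   ]), 'ft_force': array([ 0.263, -0.386, -0.913]), 'torque': array([-0.027,  0.011, -0.044]), 'width': np.float64(0.087)}
top {'camera_matrix': array([[490.62218424,   0.        , 323.16310223],
       [  0.        , 490.62218424, 234.62156145],
       [  0.        ,   0.        ,   1.        ]]), 'k1': 0.017731110920403657, 'R': array([[ 0.00746153, -0.99971578, -0.02264258],
       [-0.99638379, -0.0055163 , -0.08478749],
       [ 0.08463849,  0.02319334, -0.99614175]]), 't': array([0.02264486, 0.50186687, 1.17967398])}
side {'camera_matrix': array([[572.82514335,   0.        , 319.23096101],
       [  0.        , 572.82514335, 244.49205782],
       [  0.        ,   0.        ,   1.        ]]), 'k1': -0.027154877812923365, 'R': array([[ 0.94221244, -0.33439313, -0.0204194 ],
       [-0.18596665, -0.47134994, -0.86211695],
       [ 0.27866131,  0.81609464, -0.50629775]]), 't': array([-0.46184355,  0.15270527,  1.1308695 ])}
```

View pics/top0.png

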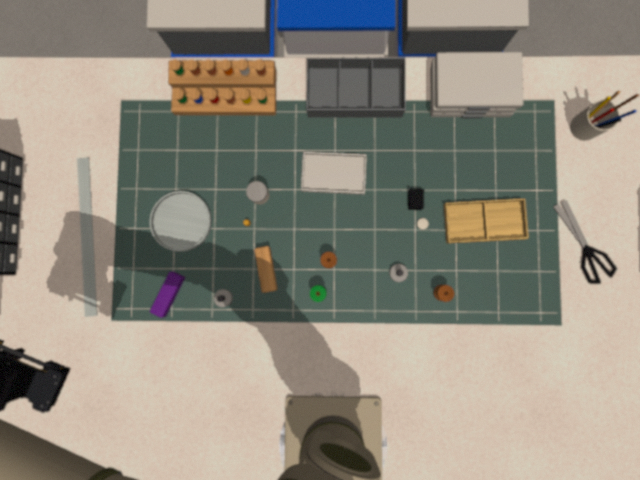

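View pics/side0.png

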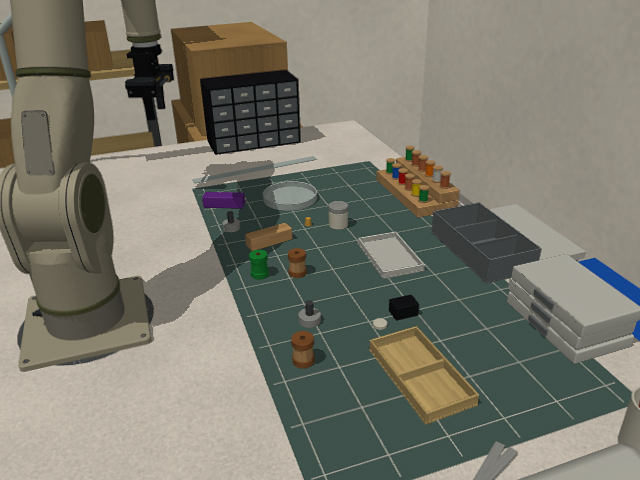

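The top view shows spools at (328,259) and (445,293), weights at (222,298) and (399,272), and the block at (265,268). The dish is at (180,221), the tray at (334,172), the box at (486,220), the jar at (257,191) and the tin at (416,198). The green spool at (318,293) and the purple block at (166,294) are decoys.

```bash
python3 - <<'E'
from h import *
f=np.load('pics/top0.npz');p,d=f['p'],f['d'];W=world('top',d)
g=np.load('pics/side0.npz');W2=world('side',g['d'])
print('table z',np.median(W[225:235,290:310,2]))
def seg(name,u,v,rad,zlo,zhi):
    A=W[v-rad:v+rad,u-rad:u+rad].reshape(-1,3);uv=None
    m=(A[:,2]>zlo)&(A[:,2]<zhi);A=A[m]
    if len(A)<4: print(name,'few',len(A));return
    xy=A[:,:2].astype(np.float32)
    rc=cv2.minAreaRect(xy*1000);c,rr=cv2.minEnclosingCircle(xy)
    # side view too
    B=W2.reshape(-1,3);c0=np.array(rc[0])/1000
    B=B[(B[:,2]>zlo)&(B[:,2]<zhi)&(np.hypot(*(B[:,:2]-c0).T)<rad*.0024)]
    c2=cv2.minAreaRect(B[:,:2].astype(np.float32)*1000) if len(B)>4 else None
    print(name,len(A),'mean',A.mean(0).round(4),'rect',np.round(rc[0],1),np.round(rc[1],1),round(rc[2],1),'circ',np.round(c,4),round(rr,4),'| side',len(B),c2 and (np.round(c2[0],1),np.round(c2[1],1),round(c2[2],1)))
seg('spA',328,259,14,.045,.065)
seg('spB',445,293,14,.045,.065)
seg('green',318,293,14,.045,.065)
seg('wA',222,298,14,.008,.06);seg('wA knob',222,298,14,.03,.06)
seg('wB',399,272,14,.008,.06);seg('wB knob',399,272,14,.03,.06)
seg('block',265,268,30,.026,.045)
seg('purple',166,294,30,.02,.045)
seg('jar',257,191,16,.045,.07)
seg('tin',416,198,15,.02,.04)
seg('dish',180,221,36,.012,.03)
seg('tray',334,172,38,.012,.025)
seg('box',486,220,46,.017,.035)
seg('orange',247,222,6,.004,.06)
seg('white',423,224,9,.004,.06)
E
```

```text
table z 0.0020180129496442847
spA 216 mean [0.4398 0.012  0.055 ] rect [439.9  12.1] [35.7 35.6] 0.2 circ [0.4399 0.0121] 0.0198 | side 202 (array([443.3,  11.5]), array([41.3, 36.9]), 72.0)
spB 240 mean [ 0.3637 -0.2617  0.0547] rect [ 363.4 -262.7] [39.4 37.4] 89.8 circ [ 0.3639 -0.2623] 0.0203 | side 348 (array([ 366.2, -263.3]), array([41.6, 38.2]), 71.5)
green 222 mean [0.3607 0.0367 0.055 ] rect [360.2  36.9] [36.5 38.4] 45.5 circ [0.3603 0.0366] 0.0198 | side 202 (array([363.8,  34.9]), array([40. , 38.8]), 39.2)
wA 262 mean [0.3471 0.2677 0.0232] rect [349.4 263. ] [42.2 56.7] 22.1 circ [0.3548 0.2634] 0.0312 | side 220 (array([349.9, 266.3]), array([43.1, 40.7]), 77.2)
wA knob 44 mean [0.3471 0.2686 0.0449] rect [346.8 269.7] [15.  14.6] 84.1 circ [0.3474 0.2698] 0.0084 | side 55 (array([349.5, 266.6]), array([18.7, 15.4]), 77.0)
wB 257 mean [ 0.4108 -0.1572  0.0231] rect [ 411.2 -164.3] [41.9 54.3] 4.5 circ [ 0.4165 -0.1653] 0.0303 | side 392 (array([ 413.9, -159.4]), array([44.2, 41. ]), 70.1)
wB knob 39 mean [ 0.4106 -0.1576  0.0466] rect [ 410.7 -157.9] [14.8 14. ] 47.7 
[... 901 characters left out ...]
ay([156.1, 148. ]), 65.7)
tray 383 mean [0.6598 0.0008 0.0178] rect [658.5   0.9] [157.7  99.7] 87.5 circ [0.6591 0.001 ] 0.0921 | side 464 (array([661.3,   0.7]), array([163.2,  99.9]), 87.6)
box 594 mean [ 0.5396 -0.3721  0.0243] rect [ 538.9 -369. ] [ 98.3 193.8] 3.3 circ [ 0.5382 -0.3684] 0.1068 | side 1471 (array([ 540.9, -369. ]), array([100.5, 196.3]), 3.1)
orange 54 mean [0.5316 0.2143 0.0138] rect [531.1 217.9] [20.2 27.5] 0.4 circ [0.5299 0.2165] 0.0152 | side 50 (array([535.9, 213.2]), array([13.4, 15.4]), 76.0)
white 130 mean [ 0.5329 -0.2194  0.0082] rect [ 532.1 -218.9] [42.2 42.5] 0.4 circ [ 0.5343 -0.2188] 0.0268 | side 128 (array([ 534.1, -216.2]), array([25.9, 35. ]), 15.0)
```

```bash
cat > s.py <<'E'
import sys
from h import *
from scipy.spatial.transform import Rotation as Ro
s=read_state();R=Ro.from_quat(s['eef_rot']).as_matrix();yaw=np.degrees(np.arctan2(R[1,1],R[0,1]))
print('t',round(float(s['time']),2),'pos',s['ee_pos'].round(4),'jaw',round(yaw,2),'w',round(float(s['width']),4),'F',s['ft_force'].round(1),'q',s['joint_positions'].round(2))
a=[float(x) for x in sys.argv[1:]]
if a:
    d=R.T@(np.array(a[:3])-s['ee_pos']);print('shift',d.round(4),'roll',round(-np.radians(a[3]-yaw),4))
E
python3 s.py 0.348 0.268 0.12 90
```

```text
t 0.1 pos [0.2269 0.582  0.2218] jaw 68.7 w 0.087 F [ 0.4 -0.1 -0.1] q [-1.22  0.33 -0.06  1.46  0.02  1.35 -0.09]
shift [-0.2269 -0.2484  0.1022] roll -0.3718
```

Call:
move_arm([
  [-0.227, -0.248, 0.102, -0.372],
  [-0.227, -0.248, 0.102, -0.372],
  [-0.227, -0.248, 0.102, -0.372],
  [-0.227, -0.248, 0.102, -0.372],
  [-0.227, -0.248, 0.102, -0.372],
  [-0.227, -0.248, 0.102, -0.372],
  [-0.227, -0.248, 0.102, -0.372],
  [-0.227, -0.248, 0.102, -0.372],
  [-0.227, -0.248, 0.102, -0.372],
  [-0.227, -0.248, 0.102, -0.372],
  [-0.227, -0.248, 0.102, -0.372],
  [-0.227, -0.248, 0.102, -0.372],
], claw=0.2, newtons=30)

```text
time: 1.3
ee_pos: [0.3481, 0.2698, 0.1207]
eef_rot: [-0.001, 1.0, 0.0, 0.0]
ft_force: [0.4, -0.3, -0.5]
width: 0.0522
```

```bash
python3 s.py 0.348 0.268 0.021 90
```

```text
t 1.3 pos [0.3481 0.2698 0.1207] jaw 90.11 w 0.0522 F [ 0.4 -0.3 -0.5] q [-0.84  0.01  0.08  2.06 -0.    1.07  0.81]
shift [ 0.0001 -0.0018  0.0997] roll 0.0019
```

Call:
move_arm([
  [0, 0, 0.03, 0],
  [0, 0, 0.06, 0],
  [0, 0, 0.085, 0],
  [0, 0, 0.099, 0],
  [0, 0, 0.099, 0],
  [0, 0, 0.099, 0],
])

```text
time: 1.9
ee_pos: [0.3485, 0.2693, 0.022]
eef_rot: [-0.0, 1.0, 0.0, 0.0]
ft_force: [-0.2, 0.2, 0.5]
width: 0.0522
```

Call:
move_arm([
  [0, 0, 0, 0],
  [0, 0, 0, 0],
  [0, 0, 0, 0],
  [0, 0, 0, 0],
  [0, 0, 0, 0],
  [0, 0, 0, 0],
  [0, 0, 0, 0],
], claw=-1)

```text
time: 2.6
ee_pos: [0.3486, 0.2691, 0.0217]
eef_rot: [-0.0, 1.0, 0.0, 0.0]
ft_force: [-0.2, 0.9, 2.5]
width: 0.0152
```

Call:
move_arm([
  [0, 0, -0.015, 0],
  [0, 0, -0.04, 0],
  [0, 0, -0.07, 0],
  [0, 0, -0.1, 0],
  [0, 0, -0.11, 0],
  [0, 0, -0.11, 0],
])

```text
time: 3.2
ee_pos: [0.3489, 0.2692, 0.1322]
eef_rot: [-0.0, 1.0, 0.001, 0.001]
ft_force: [0.1, 0.6, -3.1]
width: 0.015
```

```bash
python3 s.py 0.508 0.381 0.13 90
```

```text
t 3.2 pos [0.3489 0.2692 0.1322] jaw 90.01 w 0.015 F [ 0.1  0.6 -3.1] q [-0.84 -0.    0.08  2.04  0.    1.1   0.81]
shift [-0.1591  0.1118  0.0026] roll 0.0001
```

Call:
move_arm([
  [-0.015, 0.011, 0, 0],
  [-0.045, 0.032, 0, 0],
  [-0.08, 0.056, 0, 0],
  [-0.115, 0.08, 0, 0],
  [-0.145, 0.101, 0, 0],
  [-0.159, 0.112, 0, 0],
  [-0.159, 0.112, 0, 0],
  [-0.159, 0.112, 0, 0],
  [-0.159, 0.112, 0.03, 0],
  [-0.159, 0.112, 0.06, 0],
  [-0.159, 0.112, 0.085, 0],
  [-0.159, 0.112, 0.096, 0],
  [-0.159, 0.112, 0.102, 0],
  [-0.159, 0.112, 0.105, 0],
  [-0.159, 0.112, 0.106, 0],
  [-0.159, 0.112, 0.106, 0],
])

```text
time: 4.8
ee_pos: [0.5079, 0.3812, 0.0265]
eef_rot: [-0.0, 1.0, 0.001, 0.001]
ft_force: [-0.2, 0.0, -2.0]
width: 0.0153
```

```bash
python3 s.py 0.508 0.381 0.0255 90
```

```text
t 4.8 pos [0.5079 0.3812 0.0265] jaw 90.01 w 0.0153 F [-0.2  0.  -2. ] q [-0.8   0.52  0.11  1.64 -0.07  0.99  0.9 ]
shift [-0.0001 -0.0002  0.001 ] roll 0.0002
```

Call:
move_arm([
  [0, 0, 0.002, 0],
  [0, 0, 0.002, 0],
])

```text
time: 5.0
ee_pos: [0.5081, 0.3814, 0.0258]
eef_rot: [-0.0, 1.0, 0.001, 0.001]
ft_force: [-3.9, -4.0, 11.1]
width: 0.0153
```

Call:
move_arm([
  [0, 0, 0, 0],
  [0, 0, 0, 0],
  [0, 0, 0, 0],
  [0, 0, 0, 0],
  [0, 0, -0.02, 0],
  [0, 0, -0.06, 0],
  [0, 0, -0.1, 0],
  [0, 0, -0.1, 0],
], claw=0.2)

```text
time: 5.8
ee_pos: [0.5101, 0.3828, 0.1298]
eef_rot: [0.0, 1.0, 0.003, 0.004]
ft_force: [0.7, 1.1, 0.2]
width: 0.0518
```

```bash
python3 s.py 0.413 -0.159 0.12 90
```

```text
t 5.8 pos [0.5101 0.3828 0.1298] jaw 90.0 w 0.0518 F [0.7 1.1 0.2] q [-0.81  0.41  0.12  1.56 -0.05  1.17  0.89]
shift [ 0.0971 -0.5419  0.0057] roll -0.0
```

Call:
move_arm([
  [0.095, -0.54, 0.005, 0],
  [0.095, -0.54, 0.005, 0],
  [0.095, -0.54, 0.005, 0],
  [0.095, -0.54, 0.005, 0],
  [0.095, -0.54, 0.005, 0],
  [0.095, -0.54, 0.005, 0],
  [0.095, -0.54, 0.005, 0],
  [0.095, -0.54, 0.005, 0],
  [0.095, -0.54, 0.005, 0],
  [0.095, -0.54, 0.005, 0],
  [0.095, -0.54, 0.005, 0],
  [0.095, -0.54, 0.005, 0],
  [0.095, -0.54, 0.005, 0],
  [0.095, -0.54, 0.005, 0],
  [0.095, -0.54, 0.005, 0],
])

```text
time: 7.3
ee_pos: [0.4128, -0.158, 0.1184]
eef_rot: [-0.001, 1.0, 0.0, -0.0]
ft_force: [0.3, 0.5, 0.1]
width: 0.0524
```

```bash
python3 s.py 0.413 -0.159 0.021 90; python3 - <<'E'
from h import *
p,d=shot('top','t1');shot('side','s1')
E
```

```text
t 7.3 pos [ 0.4128 -0.158   0.1184] jaw 90.14 w 0.0524 F [0.3 0.5 0.1] q [-0.26 -0.    0.53  2.07  0.    1.07  1.84]
shift [-0.0002 -0.001   0.0974] roll 0.0024
```

View pics/s1.png

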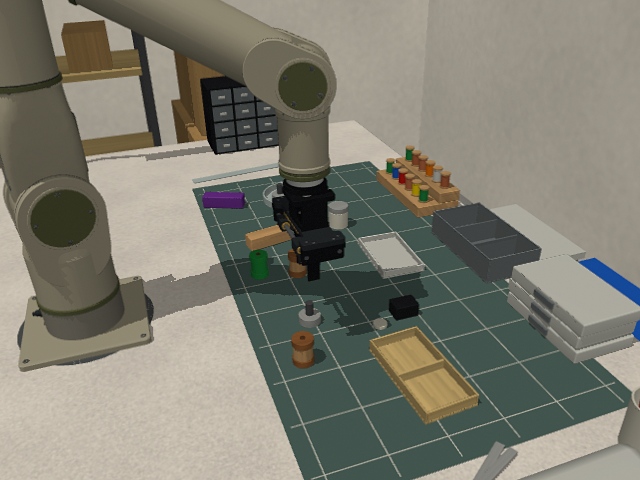

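The side view shows the gripper above weight B, with the finger tips at (313,270) and the knob at (310,308). The dish is mostly hidden behind the arm. Descending.

Call:
move_arm([
  [0, 0, 0.03, 0],
  [0, 0, 0.06, 0],
  [0, 0, 0.085, 0],
  [0, 0, 0.097, 0],
  [0, 0, 0.098, 0],
  [0, 0, 0.098, 0],
])

```text
time: 8.0
ee_pos: [0.413, -0.1591, 0.0211]
eef_rot: [-0.0, 1.0, -0.0, 0.0]
ft_force: [0.1, 0.1, -0.7]
width: 0.0523
```

Call:
move_arm([
  [0, 0, 0, 0],
  [0, 0, 0, 0],
  [0, 0, 0, 0],
  [0, 0, 0, 0],
  [0, 0, 0, 0],
  [0, 0, 0, 0],
  [0, 0, 0, 0],
], claw=-1)

```text
time: 8.7
ee_pos: [0.4126, -0.159, 0.0206]
eef_rot: [-0.0, 1.0, 0.0, 0.0]
ft_force: [-0.4, 1.8, 2.9]
width: 0.0151
```

Call:
move_arm([
  [0, 0, -0.015, 0],
  [0, 0, -0.04, 0],
  [0, 0, -0.07, 0],
  [0, 0, -0.1, 0],
  [0, 0, -0.11, 0],
  [0, 0, -0.11, 0],
])

```text
time: 9.3
ee_pos: [0.4132, -0.1592, 0.1311]
eef_rot: [-0.0, 1.0, 0.0, 0.001]
ft_force: [-0.0, -0.3, -3.3]
width: 0.0149
```

```bash
python3 s.py 0.566 0.381 0.13 90; python3 - <<'E'
from h import *
f=np.load('pics/top0.npz');f1=np.load('pics/t1.npz');W=world('top',f1['d'])
A=W[190:255,145:215].reshape(-1,3);A=A[(A[:,2]>.035)&(A[:,2]<.06)];print(len(A),A.mean(0) if len(A) else 0)
E
```

```text
t 9.3 pos [ 0.4132 -0.1592  0.1311] jaw 90.02 w 0.0149 F [-0.  -0.3 -3.3] q [-0.27 -0.02  0.54  2.06  0.01  1.1   1.83]
shift [-0.153   0.5402  0.0016] roll 0.0004
43 [0.50535293 0.38009089 0.04860623]
```

Call:
move_arm([
  [-0.005, 0.018, 0, 0],
  [-0.016, 0.055, 0, 0],
  [-0.028, 0.1, 0, 0],
  [-0.041, 0.145, 0, 0],
  [-0.054, 0.19, 0, 0],
  [-0.067, 0.235, 0, 0],
  [-0.08, 0.28, 0, 0],
  [-0.093, 0.325, 0, 0],
  [-0.105, 0.37, 0, 0],
  [-0.118, 0.415, 0, 0],
  [-0.131, 0.46, 0, 0],
  [-0.142, 0.5, 0, 0],
  [-0.149, 0.527, 0, 0],
  [-0.153, 0.54, 0, 0],
  [-0.153, 0.54, 0, 0],
  [-0.153, 0.54, 0, 0],
  [-0.153, 0.54, 0, 0],
])

```text
time: 11.0
ee_pos: [0.5654, 0.3791, 0.1295]
eef_rot: [0.001, 1.0, -0.001, -0.0]
ft_force: [0.5, -0.6, -2.2]
width: 0.0153
```

```bash
python3 s.py 0.566 0.381 0.0255 90
```

```text
t 11.0 pos [0.5654 0.3791 0.1295] jaw 89.93 w 0.0153 F [ 0.5 -0.6 -2.2] q [-0.78  0.51  0.17  1.42 -0.09  1.22  0.97]
shift [-0.0007  0.002   0.104 ] roll -0.0013
```

Call:
move_arm([
  [0, 0, 0.03, 0],
  [0, 0, 0.06, 0],
  [0, 0, 0.085, 0],
  [0, 0, 0.095, 0],
  [0, 0, 0.101, 0],
  [0, 0, 0.104, 0],
  [0, 0, 0.106, 0],
  [0, 0, 0.106, 0],
  [0, 0, 0.106, 0],
])

```text
time: 11.9
ee_pos: [0.5658, 0.3811, 0.0254]
eef_rot: [-0.0, 1.0, 0.0, 0.0]
ft_force: [-0.6, 0.1, -2.8]
width: 0.0151
```

Call:
move_arm([
  [0, 0, 0, 0],
  [0, 0, 0, 0],
  [0, 0, 0, 0],
  [0, 0, 0, 0],
  [0, 0, -0.02, 0],
  [0, 0, -0.06, 0],
  [0, 0, -0.1, 0],
  [0, 0, -0.1, 0],
], claw=0.2)

```text
time: 12.7
ee_pos: [0.5683, 0.3826, 0.1314]
eef_rot: [0.0, 1.0, 0.003, 0.004]
ft_force: [0.2, 0.4, 0.5]
width: 0.0521
```

```bash
python3 s.py 0.4415 0.012 0.12 90
```

```text
t 12.7 pos [0.5683 0.3826 0.1314] jaw 90.0 w 0.0521 F [0.2 0.4 0.5] q [-0.78  0.51  0.17  1.41 -0.09  1.21  0.97]
shift [ 0.1268 -0.3707  0.0082] roll -0.0
```

Call:
move_arm([
  [0.125, -0.369, 0.004, 0],
  [0.125, -0.369, 0.004, 0],
  [0.125, -0.369, 0.004, 0],
  [0.125, -0.369, 0.004, 0],
  [0.125, -0.369, 0.004, 0],
  [0.125, -0.369, 0.004, 0],
  [0.125, -0.369, 0.004, 0],
  [0.125, -0.369, 0.004, 0],
  [0.125, -0.369, 0.004, 0],
  [0.125, -0.369, 0.004, 0],
  [0.125, -0.369, 0.004, 0],
  [0.125, -0.369, 0.004, 0],
], claw=0.55, newtons=20)

```text
time: 13.9
ee_pos: [0.4408, 0.0129, 0.1204]
eef_rot: [-0.001, 1.0, -0.0, -0.0]
ft_force: [0.5, 0.4, 0.0]
width: 0.0673
```

```bash
python3 - <<'E'
from h import *
p,d=shot('top','t2');W=world('top',d);
A=W[180:260,140:220].reshape(-1,3);A=A[(A[:,2]>.02)&(A[:,2]<.06)]
_,lab,c=cv2.kmeans(A.astype(np.float32),2,None,(3,50,1e-6),5,0) 
for k in A[A[:,2]>.04].round(3)[::6]:print(k)
cv2.imwrite('pics/t2c.png',cv2.resize(p[170:270,120:260,::-1],None,fx=5,fy=5))
E
python3 s.py 0.4415 0.012 0.026 90
```

```text
[0.571 0.381 0.051]
[0.566 0.387 0.054]
[0.567 0.375 0.047]
[0.565 0.379 0.042]
[0.562 0.382 0.047]
[0.559 0.383 0.052]
[0.557 0.384 0.049]
[0.51  0.385 0.055]
[0.508 0.387 0.05 ]
[0.509 0.374 0.043]
[0.506 0.378 0.047]
[0.503 0.381 0.052]
[0.501 0.384 0.05 ]
[0.499 0.38  0.054]
t 13.95 pos [0.4407 0.0128 0.1204] jaw 90.12 w 0.0674 F [ 0.2 -0.2 -0.4] q [-0.47  0.    0.34  2.07 -0.    1.07  1.44]
shift [-0.0008 -0.0008  0.0944] roll 0.002
```

View pics/t2c.png

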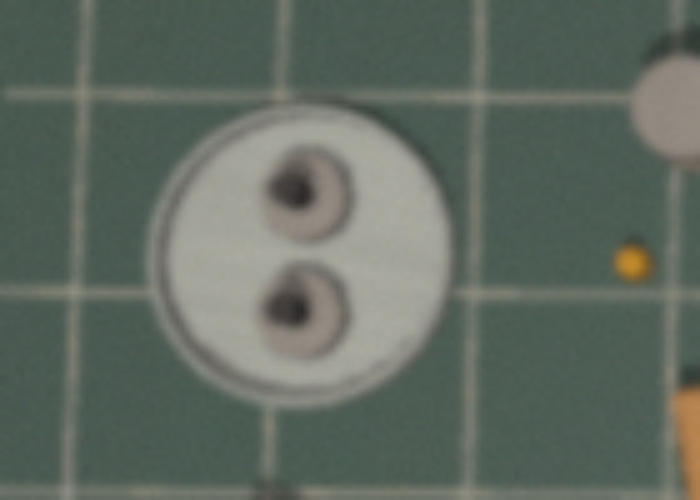

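The crop shows both weights upright in the dish, with knobs at crop (290,188) and (288,308), well clear of the rim. Next is spool A.

Call:
move_arm([
  [0, 0, 0.03, 0],
  [0, 0, 0.06, 0],
  [0, 0, 0.083, 0],
  [0, 0, 0.094, 0],
  [0, 0, 0.094, 0],
  [0, 0, 0.094, 0],
])

```text
time: 14.55
ee_pos: [0.4411, 0.0121, 0.0272]
eef_rot: [-0.0, 1.0, 0.0, 0.0]
ft_force: [-0.6, 0.5, 0.8]
width: 0.0675
```

Call:
move_arm([
  [0, 0, 0, 0],
  [0, 0, 0, 0],
  [0, 0, 0, 0],
  [0, 0, 0, 0],
  [0, 0, 0, 0],
  [0, 0, 0, 0],
  [0, 0, 0, 0],
], claw=-1)

```text
time: 15.25
ee_pos: [0.4407, 0.0119, 0.0267]
eef_rot: [-0.0, 1.0, 0.0, 0.0]
ft_force: [-0.5, 0.4, 4.0]
width: 0.0395
```

Call:
move_arm([
  [0, 0, -0.015, 0],
  [0, 0, -0.04, 0],
  [0, 0, -0.07, 0],
  [0, 0, -0.1, 0],
  [0, 0, -0.11, 0],
  [0, 0, -0.11, 0],
])

```text
time: 15.85
ee_pos: [0.4412, 0.012, 0.1374]
eef_rot: [-0.0, 1.0, 0.0, 0.001]
ft_force: [-0.8, 1.1, -1.1]
width: 0.0393
```

```bash
python3 s.py 0.537 -0.322 0.13 90;python3 - <<'E'
from h import *
p,d=shot('side','s2');cv2.imwrite('pics/s2c.png',cv2.resize(p[130:330,200:400,::-1],None,fx=3,fy=3))
E
```

```text
t 15.85 pos [0.4412 0.012  0.1374] jaw 90.01 w 0.0393 F [-0.8  1.1 -1.1] q [-0.48 -0.02  0.35  2.05  0.01  1.11  1.44]
shift [-0.0957 -0.334   0.0073] roll 0.0003
```

View pics/s2c.png

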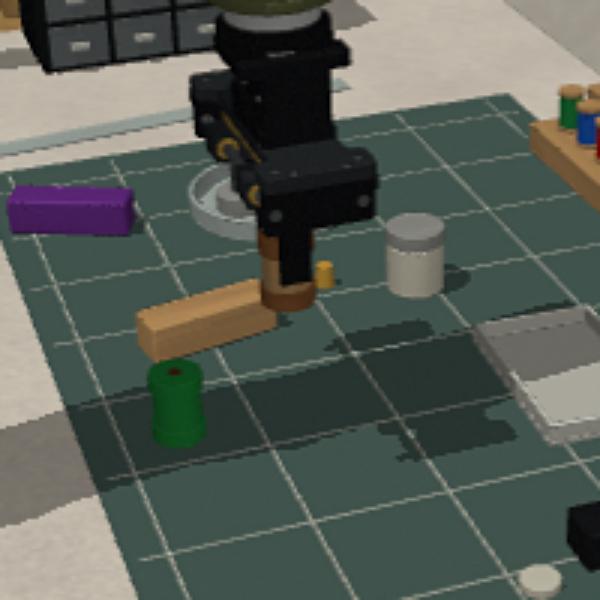

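Call:
move_arm([
  [-0.006, -0.02, 0, 0],
  [-0.016, -0.055, 0, 0],
  [-0.028, -0.1, 0, 0],
  [-0.041, -0.145, 0, 0],
  [-0.055, -0.19, 0, 0],
  [-0.068, -0.235, 0, 0],
  [-0.081, -0.28, 0, 0],
  [-0.091, -0.315, 0, 0],
  [-0.096, -0.334, 0, 0],
  [-0.096, -0.334, 0, 0],
  [-0.096, -0.334, 0, 0],
  [-0.096, -0.334, 0.03, 0],
  [-0.096, -0.334, 0.06, 0],
  [-0.096, -0.334, 0.085, 0],
  [-0.096, -0.334, 0.095, 0],
  [-0.096, -0.334, 0.101, 0],
  [-0.096, -0.334, 0.104, 0],
  [-0.096, -0.334, 0.106, 0],
  [-0.096, -0.334, 0.106, 0],
  [-0.096, -0.334, 0.106, 0],
])

```text
time: 17.9
ee_pos: [0.5369, -0.3224, 0.0312]
eef_rot: [-0.0, 1.0, -0.0, 0.001]
ft_force: [0.4, -1.0, -0.6]
width: 0.039
```

```bash
python3 s.py 0.537 -0.322 0.031 90
```

```text
t 17.9 pos [ 0.5369 -0.3224  0.0312] jaw 90.01 w 0.039 F [ 0.4 -1.  -0.6] q [ 0.05  0.55  0.55  1.68 -0.33  1.    2.28]
shift [-0.0001  0.0004  0.0002] roll 0.0001
```

Call:
move_arm([
  [0, 0, 0.001, 0],
  [0, 0, 0.001, 0],
])

```text
time: 18.1
ee_pos: [0.5371, -0.3224, 0.0308]
eef_rot: [-0.0, 1.0, -0.0, 0.001]
ft_force: [-3.0, 1.0, 7.0]
width: 0.0394
```

Call:
move_arm([
  [0, 0, 0, 0],
  [0, 0, 0, 0],
  [0, 0, 0, 0],
  [0, 0, 0, 0],
  [0, 0, 0, 0],
  [0, 0, -0.02, 0],
  [0, 0, -0.06, 0],
  [0, 0, -0.09, 0],
  [0, 0, -0.09, 0],
], claw=0.55)

```text
time: 19.0
ee_pos: [0.5385, -0.3237, 0.124]
eef_rot: [0.0, 1.0, -0.001, 0.003]
ft_force: [0.5, -0.1, -0.7]
width: 0.067
```

```bash
python3 s.py 0.365 -0.263 0.12 60
```

```text
t 19.0 pos [ 0.5385 -0.3237  0.124 ] jaw 89.99 w 0.067 F [ 0.5 -0.1 -0.7] q [ 0.01  0.45  0.6   1.61 -0.27  1.16  2.24]
shift [0.1735 0.0607 0.0028] roll 0.5235
```

Commanded position is (0.537, -0.322, 0.119).

Call:
move_arm([
  [0.172, 0.059, 0, 0.524],
  [0.172, 0.059, 0, 0.524],
  [0.172, 0.059, 0, 0.524],
  [0.172, 0.059, 0, 0.524],
  [0.172, 0.059, 0, 0.524],
  [0.172, 0.059, 0, 0.524],
  [0.172, 0.059, 0, 0.524],
  [0.172, 0.059, 0, 0.524],
])

```text
time: 19.8
ee_pos: [0.3652, -0.2636, 0.1194]
eef_rot: [0.259, 0.966, -0.001, -0.0]
ft_force: [0.4, 0.1, -0.6]
width: 0.0676
```

```bash
python3 s.py 0.365 -0.263 0.026 60
```

```text
t 19.8 pos [ 0.3652 -0.2636  0.1194] jaw 60.02 w 0.0676 F [ 0.4  0.1 -0.6] q [-0.2   0.01  0.74  2.06 -0.01  1.07  1.59]
shift [0.0004 0.0005 0.0934] roll 0.0004
```

Call:
move_arm([
  [0, 0, 0.03, 0],
  [0, 0, 0.06, 0],
  [0, 0, 0.083, 0],
  [0, 0, 0.093, 0],
  [0, 0, 0.093, 0],
  [0, 0, 0.093, 0],
])

```text
time: 20.4
ee_pos: [0.365, -0.2637, 0.0271]
eef_rot: [0.259, 0.966, -0.0, 0.0]
ft_force: [0.2, -0.3, -0.3]
width: 0.0674
```

Call:
move_arm([
  [0, 0, 0, 0],
  [0, 0, 0, 0],
  [0, 0, 0, 0],
  [0, 0, 0, 0],
  [0, 0, 0, 0],
  [0, 0, 0, 0],
  [0, 0, 0, 0],
], claw=-1)

```text
time: 21.1
ee_pos: [0.3648, -0.2632, 0.0267]
eef_rot: [0.259, 0.966, 0.0, 0.0]
ft_force: [-0.1, 1.6, 4.2]
width: 0.0391
```

Call:
move_arm([
  [0, 0, -0.015, 0],
  [0, 0, -0.04, 0],
  [0, 0, -0.07, 0],
  [0, 0, -0.1, 0],
  [0, 0, -0.11, 0],
  [0, 0, -0.11, 0],
])

```text
time: 21.7
ee_pos: [0.3653, -0.2633, 0.1373]
eef_rot: [0.259, 0.966, 0.0, 0.001]
ft_force: [-1.1, -0.0, -0.8]
width: 0.0392
```

```bash
python3 s.py 0.543 -0.416 0.136 60;python3 - <<'E'
from h import *
p,d=shot('side','s3');cv2.imwrite('pics/s3c.png',cv2.resize(p[200:440,220:500,::-1],None,fx=2.5,fy=2.5))
E
```

```text
t 21.7 pos [ 0.3653 -0.2633  0.1373] jaw 60.0 w 0.0392 F [-1.1 -0.  -0.8] q [-0.23 -0.02  0.76  2.05  0.01  1.11  1.57]
shift [-0.2302 -0.0434  0.0017] roll 0.0001
```

View pics/s3c.png

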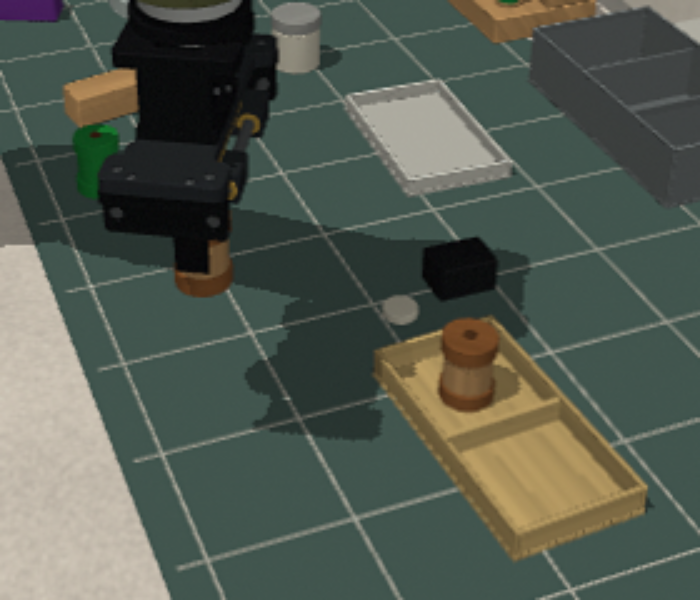

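Spool A stands in the near bay at crop (468,365), and spool B is held upright. Placing it in the other bay.

Call:
move_arm([
  [-0.02, -0.004, 0, 0],
  [-0.055, -0.01, 0, 0],
  [-0.1, -0.019, 0, 0],
  [-0.145, -0.027, 0, 0],
  [-0.185, -0.035, 0, 0],
  [-0.215, -0.041, 0, 0],
  [-0.23, -0.043, 0, 0],
  [-0.23, -0.043, 0, 0],
  [-0.23, -0.043, 0, 0],
  [-0.23, -0.043, 0.03, 0],
  [-0.23, -0.043, 0.06, 0],
  [-0.23, -0.043, 0.085, 0],
  [-0.23, -0.043, 0.095, 0],
  [-0.23, -0.043, 0.101, 0],
  [-0.23, -0.043, 0.104, 0],
  [-0.23, -0.043, 0.106, 0],
  [-0.23, -0.043, 0.106, 0],
  [-0.23, -0.043, 0.106, 0],
])

```text
time: 23.55
ee_pos: [0.5425, -0.4157, 0.0313]
eef_rot: [0.259, 0.966, -0.0, 0.001]
ft_force: [0.2, 1.0, 0.4]
width: 0.0394
```

```bash
python3 s.py 0.543 -0.416 0.031 60
```

```text
t 23.55 pos [ 0.5425 -0.4157  0.0313] jaw 59.99 w 0.0394 F [0.2 1.  0.4] q [ 0.12  0.71  0.68  1.51 -0.48  1.09  1.95]
shift [-0.0005 -0.      0.0003] roll -0.0001
```

Call:
move_arm([
  [0, 0, 0.001, 0],
  [0, 0, 0.001, 0],
])

```text
time: 23.75
ee_pos: [0.5427, -0.4158, 0.0308]
eef_rot: [0.259, 0.966, -0.0, 0.001]
ft_force: [-2.0, 2.8, 7.3]
width: 0.0393
```

Call:
move_arm([
  [0, 0, 0, 0],
  [0, 0, 0, 0],
  [0, 0, 0, 0],
  [0, 0, 0, 0],
  [0, 0, 0, 0],
  [0, 0, -0.02, 0],
  [0, 0, -0.06, 0],
  [0, 0, -0.1, 0],
  [0, 0, -0.1, 0],
  [0, 0, -0.1, 0],
], claw=0.55)

```text
time: 24.75
ee_pos: [0.5426, -0.4157, 0.1304]
eef_rot: [0.259, 0.966, -0.0, 0.001]
ft_force: [1.3, 1.2, -1.1]
width: 0.0674
```

```bash
python3 s.py 0.4185 0.165 0.12 101.5
```

```text
t 24.75 pos [ 0.5426 -0.4157  0.1304] jaw 59.99 w 0.0674 F [ 1.3  1.2 -1.1] q [ 0.09  0.61  0.74  1.44 -0.42  1.25  1.91]
shift [0.3979 0.4408 0.0098] roll -0.7245
```

Call:
move_arm([
  [0.398, 0.441, 0.01, -0.724],
  [0.398, 0.441, 0.01, -0.724],
  [0.398, 0.441, 0.01, -0.724],
  [0.398, 0.441, 0.01, -0.724],
  [0.398, 0.441, 0.01, -0.724],
  [0.398, 0.441, 0.01, -0.724],
  [0.398, 0.441, 0.01, -0.724],
  [0.398, 0.441, 0.01, -0.724],
  [0.398, 0.441, 0.01, -0.724],
  [0.398, 0.441, 0.01, -0.724],
  [0.398, 0.441, 0.01, -0.724],
  [0.398, 0.441, 0.01, -0.724],
  [0.398, 0.441, 0.01, -0.724],
  [0.398, 0.441, 0.01, -0.724],
  [0.398, 0.441, 0.01, -0.724],
  [0.398, 0.441, 0.01, -0.724],
])

```text
time: 26.35
ee_pos: [0.4182, 0.1643, 0.1192]
eef_rot: [-0.099, 0.995, -0.0, -0.0]
ft_force: [-0.4, 0.5, 0.1]
width: 0.0676
```

```bash
python3 s.py 0.4185 0.165 0.01 101.5
```

```text
t 26.35 pos [0.4182 0.1643 0.1192] jaw 101.36 w 0.0676 F [-0.4  0.5  0.1] q [-0.76  0.03  0.29  2.05 -0.01  1.07  1.3 ]
shift [-0.0005  0.0007  0.1092] roll -0.0025
```

Call:
move_arm([
  [0, 0, 0.03, 0],
  [0, 0, 0.06, 0],
  [0, 0, 0.09, 0],
  [0, 0, 0.105, 0],
  [0, 0, 0.109, 0],
  [0, 0, 0.109, 0],
])

```text
time: 26.95
ee_pos: [0.4182, 0.1648, 0.0105]
eef_rot: [-0.099, 0.995, -0.0, -0.0]
ft_force: [0.9, -0.3, 0.6]
width: 0.0675
```

Call:
move_arm([
  [0, 0, 0, 0],
  [0, 0, 0, 0],
  [0, 0, 0, 0],
  [0, 0, 0, 0],
  [0, 0, 0, 0],
  [0, 0, 0, 0],
  [0, 0, 0, 0],
], claw=-1, newtons=30)

```text
time: 27.65
ee_pos: [0.4183, 0.1657, 0.0108]
eef_rot: [-0.1, 0.995, 0.0, 0.0]
ft_force: [-1.3, 0.3, 4.3]
width: 0.0355
```

Call:
move_arm([
  [0, 0, -0.015, 0],
  [0, 0, -0.04, 0],
  [0, 0, -0.07, 0],
  [0, 0, -0.1, 0],
  [0, 0, -0.115, 0],
  [0, 0, -0.115, 0],
])

```text
time: 28.25
ee_pos: [0.4192, 0.166, 0.1272]
eef_rot: [-0.1, 0.995, 0.001, 0.001]
ft_force: [-0.4, -0.2, -2.0]
width: 0.0362
```

```bash
python3 s.py 0.660 0.001 0.126 -2.5;python3 - <<'E'
from h import *
p,d=shot('side','s4');cv2.imwrite('pics/s4c.png',cv2.resize(p[130:440,200:500,::-1],None,fx=2,fy=1.9))
E
```

```text
t 28.25 pos [0.4192 0.166  0.1272] jaw 101.47 w 0.0362 F [-0.4 -0.2 -2. ] q [-0.77  0.02  0.3   2.04 -0.01  1.08  1.3 ]
shift [-0.2032 -0.2096  0.0015] roll 1.8147
```

View pics/s4c.png

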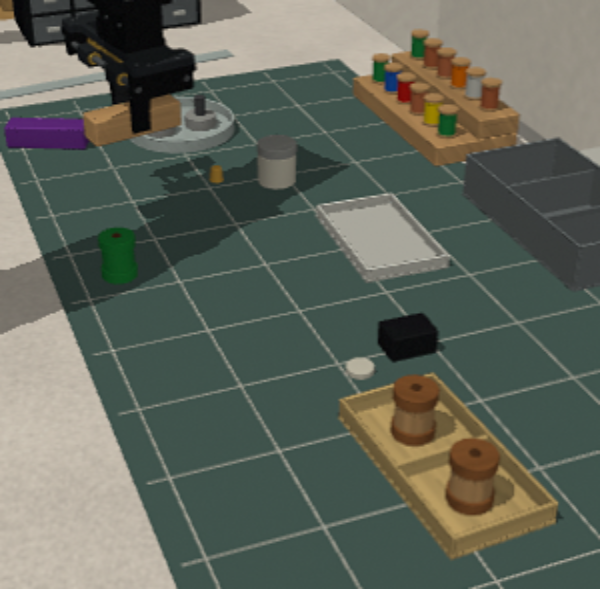

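```bash
python3 - <<'E'
from h import *
W=world('top',np.load('pics/top0.npz')['d'])
A=W[40:160,280:420].reshape(-1,3);A=A[(A[:,2]>.03)];print(A[:,0].min(),A[:,2].max());
for lo,hi in((.03,.06),(.06,.09),(.09,.3)):
    B=A[(A[:,2]>lo)&(A[:,2]<hi)];print(lo,np.percentile(B[:,0],1) if len(B) else None)
E
```

```text
0.40003722491333743 1.2181872831153389
0.03 0.8010278927870217
0.06 0.8008313394092527
0.09 None
```

Call:
move_arm([
  [-0.01, -0.01, 0, 0.05],
  [-0.025, -0.025, 0, 0.15],
  [-0.045, -0.046, 0, 0.3],
  [-0.065, -0.067, 0, 0.45],
  [-0.085, -0.088, 0, 0.6],
  [-0.105, -0.108, 0, 0.75],
  [-0.125, -0.129, 0, 0.9],
  [-0.145, -0.15, 0, 1.05],
  [-0.165, -0.17, 0, 1.2],
  [-0.18, -0.186, 0, 1.35],
  [-0.193, -0.2, 0, 1.5],
  [-0.203, -0.21, 0, 1.65],
  [-0.203, -0.21, 0, 1.78],
  [-0.203, -0.21, 0, 1.814],
  [-0.203, -0.21, 0, 1.814],
  [-0.203, -0.21, 0, 1.814],
])

```text
time: 29.9
ee_pos: [0.6586, -0.0007, 0.1242]
eef_rot: [0.722, 0.692, -0.001, -0.0]
ft_force: [0.0, 0.1, -2.3]
width: 0.0357
```

```bash
python3 s.py 0.660 0.001 0.0145 -2.5
```

```text
t 29.9 pos [ 0.6586 -0.0007  0.1242] jaw -2.46 w 0.0357 F [ 0.   0.1 -2.3] q [-0.55  0.54  0.67  1.51 -0.35  1.21  0.13]
shift [0.0019 0.0015 0.1097] roll 0.0008
```

Call:
move_arm([
  [0.002, 0.001, 0.03, 0],
  [0.002, 0.001, 0.06, 0],
  [0.002, 0.001, 0.085, 0],
  [0.002, 0.001, 0.097, 0],
  [0.002, 0.001, 0.104, 0],
  [0.002, 0.001, 0.108, 0],
  [0.002, 0.001, 0.11, 0],
  [0.002, 0.001, 0.11, 0],
  [0.002, 0.001, 0.11, 0],
])

```text
time: 30.8
ee_pos: [0.6604, 0.002, 0.0163]
eef_rot: [0.722, 0.692, 0.001, 0.0]
ft_force: [-0.1, 0.6, -0.4]
width: 0.0358
```

```bash
python3 s.py 0.660 0.001 0.0145 -2.5
```

```text
t 30.8 pos [0.6604 0.002  0.0163] jaw -2.46 w 0.0358 F [-0.1  0.6 -0.4] q [-0.51  0.66  0.61  1.59 -0.42  1.03  0.18]
shift [-0.0011 -0.0004  0.0018] roll 0.0007
```

Call:
move_arm([
  [0, 0, 0.001, 0],
  [0, 0, 0.002, 0],
  [0, 0, 0.002, 0],
])

```text
time: 31.1
ee_pos: [0.6604, 0.0021, 0.0149]
eef_rot: [0.722, 0.692, 0.001, 0.0]
ft_force: [-4.6, 0.8, 8.4]
width: 0.0357
```

Call:
move_arm([
  [0, 0, 0, 0],
  [0, 0, 0, 0],
  [0, 0, 0, 0],
  [0, 0, 0, 0],
  [0, 0, -0.015, 0],
  [0, 0, -0.04, 0],
  [0, 0, -0.08, 0],
  [0, 0, -0.12, 0],
  [0, 0, -0.15, 0],
  [0, 0, -0.15, 0],
], claw=0.1)

```text
time: 32.1
ee_pos: [0.6623, 0.0014, 0.1697]
eef_rot: [0.722, 0.692, 0.003, 0.002]
ft_force: [1.0, -0.2, -0.2]
width: 0.048
```

```bash
python3 s.py 0.35 0.1 0.25 0
```

```text
t 32.1 pos [0.6623 0.0014 0.1697] jaw -2.49 w 0.048 F [ 1.  -0.2 -0.2] q [-0.56  0.51  0.69  1.46 -0.33  1.28  0.11]
shift [ 0.0851 -0.3157 -0.0827] roll -0.0435
```

Backing the arm away so the cameras can see the final state.

Call:
move_arm([
  [0.09, -0.24, -0.05, 0],
  [0.09, -0.24, -0.05, 0],
  [0.09, -0.24, -0.05, 0],
  [0.09, -0.24, -0.05, 0],
  [0.09, -0.24, -0.05, 0],
  [0.09, -0.24, -0.05, 0],
  [0.09, -0.24, -0.05, 0],
  [0.09, -0.24, -0.05, 0],
  [0.09, -0.24, -0.05, 0],
])

```text
time: 33.0
ee_pos: [0.4247, 0.1014, 0.2133]
eef_rot: [0.723, 0.691, -0.0, 0.0]
ft_force: [-0.0, -0.9, -0.9]
width: 0.0479
```

```bash
python3 - <<'E'
from h import *
p,d=shot('top','t5');shot('side','s5');W=world('top',d);W2=world('side',np.load('pics/s5.npz')['d'])
def seg(n,c,r,lo,hi):
    for nm,w in(('top',W),('side',W2)):
        B=w.reshape(-1,3);B=B[(B[:,2]>lo)&(B[:,2]<hi)&(np.hypot(*(B[:,:2]-c).T)<r)]
        if len(B)>4:
            q=cv2.minAreaRect(B[:,:2].astype(np.float32)*1000);print(n,nm,len(B),np.round(q[0],1),np.round(q[1],1),round(q[2],1),'z',np.percentile(B[:,2],[10,50,90]).round(4))
seg('spA',(.537,-.322),.04,.05,.07);seg('spB',(.543,-.416),.04,.05,.07)
seg('w1',(.508,.381),.025,.04,.06);seg('w2',(.566,.381),.025,.04,.06)
seg('block',(.66,0),.08,.028,.06);seg('jar',(.604,.185),.04,.045,.07);seg('tin',(.593,-.2),.04,.02,.04)
E
```

```text
spA top 229 [ 535.6 -321.9] [37.9 38.6] 70.3 z [0.0557 0.0586 0.0616]
spA side 336 [ 538.7 -324.8] [41.7 38.1] 64.8 z [0.0536 0.0581 0.0597]
spB top 237 [ 540.5 -415.2] [38.5 38.8] 46.9 z [0.0553 0.0587 0.0619]
spB side 414 [ 542.7 -418.1] [41.1 37.6] 40.9 z [0.0536 0.0577 0.0595]
w1 top 42 [505.5 380. ] [14.3 14.9] 52.3 z [0.0444 0.0501 0.0534]
w1 side 32 [510.3 377.5] [14.  18.5] 2.7 z [0.0414 0.0481 0.0515]
w2 top 42 [564.4 380.8] [16.2 14.3] 45.5 z [0.0454 0.0496 0.0539]
w2 side 32 [569.6 374.3] [16.6 21.2] 11.5 z [0.0413 0.0473 0.0515]
block top 671 [ 6.576e+02 -6.000e-01] [110.   37.1] 87.6 z [0.035  0.0386 0.0418]
block side 495 [660.8  -2.3] [115.4  38. ] 87.0 z [0.0319 0.0382 0.0402]
jar top 345 [602.8 184.9] [48.8 48.6] 3.2 z [0.0557 0.0589 0.062 ]
jar side 224 [606.8 185.1] [49.1 50. ] 9.7 z [0.0494 0.0579 0.06  ]
tin top 305 [ 591.7 -199.6] [34.4 50.8] 89.1 z [0.0274 0.031  0.0338]
tin side 385 [ 595.2 -203.1] [51.2 39.6] 2.0 z [0.0232 0.0297 0.0318]
```

View pics/s5.png

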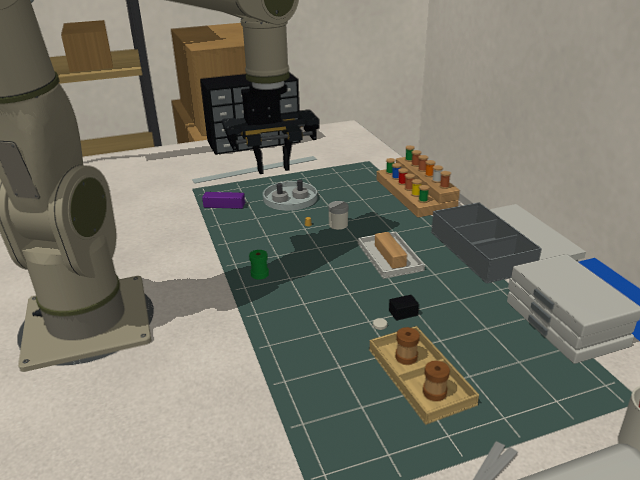

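View pics/t5.png

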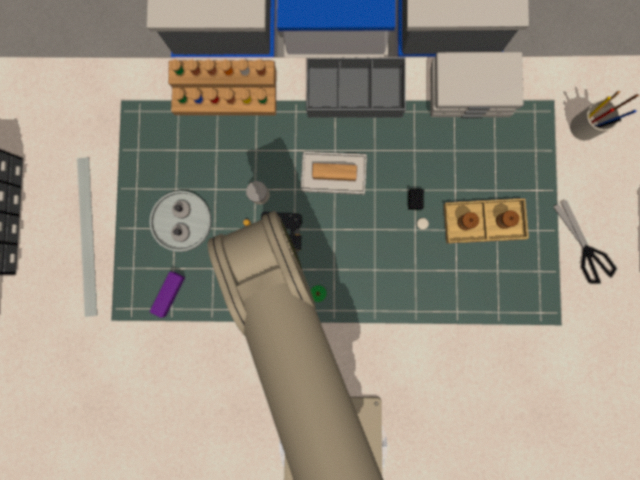

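Both views show everything in place: spools at top-view (470,221) and (510,218), weights at (180,208) and (180,231), and the block at (334,171). The jar and tin have not moved. Handing in.

```bash
python3 -c "
from h import *
print(r.close_job())"
```

```text
the job is handed in; nothing more can be done
None
```

I did the whole job and handed it in at about 33 s of the 125 s allowed. No verdict is reported, so what follows rests on my own last camera checks.

- **Spools:** one stands upright in each bay of the plywood box, within about 4 mm of the bay's middle.
- **Weights:** both lie flat side by side in the dish, about 29 mm either side of its middle. The limit is 54 mm.
- **Press block:** it lies flat and lengthways in the tray, about 2 mm from the middle and within 1° of the tray's long axis.
- **Jar and tin:** each is within about 2 mm of its starting position, which is no more than the measuring noise. I did not pick up or move the green spool or the purple block.

**Checks that disagreed:** the top and side cameras differ by 2–8 mm in position, most for the weights. That is a little more than the stated 2 mm calibration but far inside every tolerance. No other check failed, and the wrist force readings I saw stayed below about 13 N.

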